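# Swing the loaded swivel shelf square to its drawer chest and leave it at rest

### The arm

A 7-joint arm with a two-finger parallel gripper is mounted at the origin on the work surface. World frame = base frame: x ahead of the robot, y to its left, z up, the work surface at z = 0. Lengths are in m, angles in rad, forces in N, time in s.
With the tool pointing down it reaches from about 0.4 to 0.85 m from the base axis. Payload 10.4 kg.
Tool frame: the origin (TCP) lies at the very end of the fingers, on their centre line; the grasp point (between the pads) lies 19 mm behind it; z points along the fingers, y is the line along which they close (so a half turn about z gives the same grasp; the last joint's range is limited). The gripper opens to 87 mm and grips with 3 to 60 N. Pads are 19 mm wide; open, the fingers measure 117 mm over their backs; the gripper's body (75 mm by 190 mm) begins 51 mm behind the grasp point.
Start: joints at [-1.259, 0.332, -0.065, 1.46, 0.022, 1.35, -0.088], TCP at [0.205, 0.59, 0.223] pointing down, gripper open.
Joint ranges: [-2.6, 2.6], [-0.5, 2.12], [-1.47, 1.34], [0.16, 2.42], [-1.27, 4.41], [0.06, 2.06], [-2.6, 2.6]. Speed limits (rad/s): [2.22, 2.22, 2.79, 2.79, 3.14, 3.14, 3.14].

### API

Orientations are given as a unit quaternion [x, y, z, w].
In Python, from bench import status, camera, order gives the robot as it stands.
- The arm moves only by the tool jog_arm, never from a script. Its argument "plan" is a list of rows, each a list of 7 numbers: the turn, a rotation vector about the tool's x, y, z in rad, then the shift along the tool's x, y, z in mm, then the opening, from -1 (shut) to 1 (fully open). A call has 1 to 12 rows; each row is the pose to reach, as a shift and turn from the pose commanded when the call began, along the tool's axes at that moment; what a row does not reach only later rows make up. A row lasts 1/10 s, in which the tool goes at most 50 mm and 8.59 degrees, less where a joint would pass 70% of its speed; a pose out of reach is approached as far as the arm can. A call with a gripper value outside its range is refused whole. The fingers move at their own pace and stop on an object; "squeeze" is the grip in N (left out, the last holds). Time passes only in rows, so rows that repeat a pose let the fingers close. It gives the time, the measured TCP pose, the force, the opening and the grip force at its end, in the units of the state.
- status.read_state(): the state, without advancing time (a new reading comes with each control period).
- camera(name): name is "scene" or "top" or "wrist"; returns a dict with "image" (384x512x3 uint8, red, green, blue), "z_map" (384x512 float32, m along the optical axis (not along the pixel's ray), 0 where there is no reading), "fx", "fy", "cx", "cy" (pixels), "world_from_camera" (4x4, takes a point from camera to world coordinates); the wrist camera has in their place "mount" (4x4, takes a point from camera to tool coordinates, whose origin is the TCP and whose axes are the flange's). Camera axes: x right, y down, z forward; pixel columns grow to the right and rows downward; lengths in m; the calibration is good to about 2 mm. The wrist camera is an equidistant fisheye: a pixel r from the principal point sees the ray r / f radians off the axis. A picture is of the moment at which its call begins: read the wrist's pose just before it.
- order.close_job(): hands the job in; it is judged then, once.
The state is a dict: "time": time; "joint_positions": joint angles; "joint_vel": joint speeds; "joint_torque": joint torques, N m; "ee_pos": TCP position; "eef_rot": TCP orientation; "ft_force": force on the tool from outside, world axes, zero at the start; "torque": the same for the moment, N m; "width": finger opening in m; "grip_force": force on a finger pad.
Only numpy, scipy, OpenCV 4.12 (cv2) and the standard library are available. Lean on these libraries where they do the work, as an engineer would, in place of code of your own. Each camera call takes 0.05 s, during which the arm holds its last target. There are 200 camera calls.

### The job

The swivel shelf with the tea things has been left turned aside to the left: swing it round until it points straight out from the front of the low drawer chest that carries it, square to it by eye (within about 5 degrees), and leave it standing still there on its own. It is heavy and turns almost without friction, so keep it gentle: push and catch it only along its two long rubber-edged sides with no knocks, and do not let it swing far past square. Do not touch or upset the things standing on it, and leave everything else on the worktop where it is.

Things in the scene. Friction and masses are not known exactly. Their poses are not given: they have to be found in the camera images.
- shelf: White melamine board 420 x 190 x 36 mm that turns on a post, black rubber guards along its long sides (240 mm wide over them). Origin on the vertical pivot axis at its underside, 100 mm above the worktop. -x points to the outer end (x = -320 mm; tail end +100), y across it (guard faces at +-120 mm), z up. Turns about z only; square when its x axis lies along the chest's.
- pivot (a point): On the pivot axis at the board's top, 136 mm above the worktop. Shelf about 6 kg, inertia about the pivot with load about 0.205 kg m2 (nominal; up to a third off). Drag only about 0.0006 N m + 0.0015 N m s/rad, so it coasts on. Starts at rest, turned 0.9 to 1.2 rad clockwise from square, outer end to the robot's left. End stops 0.2 rad behind and 1.8 rad ahead of the start.
- plinth: Low wooden drawer chest fixed to the worktop, 312 x 412 x 70 mm, two small knobs on its front. Origin on the worktop below the shelf's pivot; -x points straight out of its front, towards the robot but turned 0.18 to 0.48 rad counter-clockwise. Front face at x = -106, back at x = +206, sides at y = +-206 mm. The square shelf points along its -x.
- edge_left (a point): Outer face of the shelf's left (+y) rubber guard: x = -220, y = +120, z = 18 mm in the shelf's frame, 118 mm above the worktop. Pushing here, square to the guard, turns the shelf counter-clockwise (its outer end from the left to the right), towards square. Guard: 25 mm thick, 30 mm high (103 to 133 mm above the worktop), from x = -295 to +75 mm, 60 g.
- edge_right (a point): The same point on the right (-y) guard, y = -120 mm; pushing here turns the shelf clockwise or slows its swing. Both guards are springy hollow rubber: the whole strip yields inwards up to 22 mm like a spring of about 80 N/m with almost no damping, so a finger held still throws the shelf back with most of its speed. These two points stay put when the rubber is squeezed.
- kettle: Aluminium kettle with a black bail grip, 148 mm across, 195 mm high, spout reaching 110 mm from its axis, 0.7 kg, loose on the shelf above the pivot (10 mm towards the tail); origin under its centre.
- sugar_bowl: Clear glass sugar bowl with a fitted knob lid, 80 mm across, 84 mm high, 0.3 kg, loose on the shelf at x = -125, y = +45 mm of the shelf's frame; origin under its centre.
- cup: Green ceramic cup, 76 mm across, 65 mm high, 0.18 kg, loose on the shelf at x = -125, y = -45 mm; origin under its centre.
- saucer1: Small white ceramic saucer, 96 mm across, 18 mm high, 0.12 kg, loose on the shelf at x = -215, y = +45 mm; origin under its centre.
- saucer2: The second saucer, the same, at x = -235, y = -46 mm of the shelf's frame.
- spoon_holder: Stainless cup with upright teaspoons, 72 mm across, 165 mm high, standing on the worktop to the right; origin under its centre. Not to be moved.
- mug: White mug, 80 mm across, 90 mm high, on the worktop to the far right; origin under its centre. Not to be moved.
- jar: Amber glass jar with a steel cap, 80 mm across, 120 mm high, on the worktop to the left; origin under its centre. Not to be moved.
There are look-alikes about, which are no part of the job. Leave any blue or turquoise look-alike of the saucer2 alone.

How it is judged:
By the outcome, as a careful person would: the job done as asked, in the order asked, and still so for the second after the job is handed in, with the robot touching nothing.
It also fails if it takes over 34 s, if anything falls off the work surface, if the arm or the gripper's body presses on something with over 40 N, if the wrist force passes 120 N, or if a joint passes its speed limit or range.

## Working session

There is one attempt and no reset: what is moved stays moved. The work goes in short steps, Python scripts to look and compute and a tool call to move; the robot and the scene stay as the last step left them, time stands still between calls to the robot, and variables do not carry over. Pictures are saved under pics/ and viewed, at most 10 in all, crops included, and the job is handed in when it is done.

Besides the shell and the picture viewer there is one more tool, called after "Call:" by a JSON object that holds its "op" and its "data", one argument or row to a line. jog_arm: Moves the arm, as the interface text tells. Its arguments: {"type":"object","properties":{"plan":{"type":"array"},"squeeze":{"type":"number"}},"required":["plan"]}

```bash
mkdir -p pics; ls; python3 - <<'E'
from bench import status, camera
import cv2,numpy as np
print(status.read_state())
for n in("scene","top"):
    c=camera(n); cv2.imwrite(f"pics/{n}0.png",c["image"][:,:,::-1]); np.savez(f"pics/{n}0.npz",**c)
    print(n,c["fx"],c["cx"],c["cy"],c["world_from_camera"])
E
```

```text
pics
{'time': 0.0, 'joint_positions': array([-1.25858243,  0.33287279, -0.06470209,  1.46094194,  0.02159695,
        1.34987561, -0.08849176]), 'joint_vel': array([-0.00089558, -0.00180781,  0.00061585, -0.00166409,  0.001005  ,
        0.00037414,  0.0010266 ]), 'joint_torque': array([ 1.28164833e-03, -6.23272705e+01,  2.57834344e-02, -3.89882290e+01,
       -6.10620528e-02,  4.01328353e-02,  1.23273512e-04]), 'ee_pos': array([0.20524876, 0.58993443, 0.22175306]), 'eef_rot': array([ 1.66611012e-01,  9.86022454e-01, -6.95757558e-04, -8.68640193e-05]), 'ft_force': array([-1.22603218, -0.49607699, -0.66036938]), 'torque': array([-0.01582345, -0.01106897,  0.01005591]), 'grip_force': 0.0, 'width': 0.08731241845451583}
scene 373.5344779134558 248.0672142212764 192.62113914237244 [[-0.77507619  0.5470736  -0.31617617  0.84990017]
 [ 0.63185118  0.6674181  -0.39410299  0.45922492]
 [-0.00458164 -0.50523613 -0.86296898  1.17262306]
 [ 0.          0.          0.          1.        ]]
top 480.736080295231 259.12008242507477 183.20457252797843 [[-1.14320889e-02 -9.85577420e-01  1.68838554e-01  1.52286435e-01]
 [-9.99928004e-01  1.18835612e-02  1.66374206e-03 -3.64367251e-02]
 [-3.64614990e-03 -1.68807379e-01 -9.85642316e-01  1.84160023e+00]
 [ 0.00000000e+00  0.00000000e+00  0.00000000e+00  1.00000000e+00]]
```

View pics/top0.png

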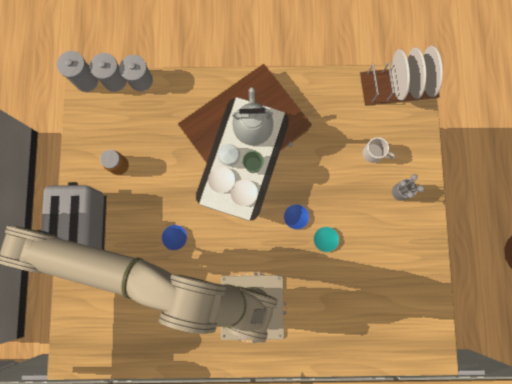

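View pics/scene0.png

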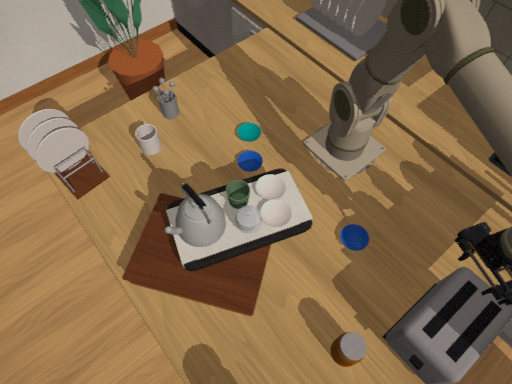

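The shelf runs in top view from the kettle at (252,125) to its outer end near (228,210), and the chest is the brown board behind it. The look-alikes are the blue saucers at (174,237) and (297,217) and the turquoise one at (327,240). None of them is on the shelf, so I'll leave them alone. The white saucers on the shelf are at (223,180) and (245,193). The only shelf is the white board with black guards.

```bash
cat > h.py <<'E'
import numpy as np,cv2
def cloud(c):
    z=c["z_map"];v,u=np.mgrid[:z.shape[0],:z.shape[1]]
    p=np.stack([(u-c["cx"])/c["fx"]*z,(v-c["cy"])/c["fy"]*z,z],-1)
    T=c["world_from_camera"];w=p@T[:3,:3].T+T[:3,3]; w[z==0]=np.nan
    return w
def plane_rect(w,img,lo,hi,colour,box=(0.25,1.0,-.4,.4)):
    m=(w[...,2]>lo)&(w[...,2]<hi)&(w[...,0]>box[0])&(w[...,0]<box[1])&(w[...,1]>box[2])&(w[...,1]<box[3])&colour
    n,l,s,_=cv2.connectedComponentsWithStats(m.astype(np.uint8)); 
    k=1+np.argmax(s[1:,4]); return w[l==k]
E
python3 - <<'E'
from h import *
for n in("top","scene"):
    c=dict(np.load(f"pics/{n}0.npz"));w=cloud(c);I=c["image"].astype(int)
    any_=np.ones(I.shape[:2],bool)
    for nm,lo,hi in(("board",.118,.146),("chest",.055,.085)):
        p=plane_rect(w,I,lo,hi,any_)
        r=cv2.minAreaRect((p[:,:2]*1000).astype(np.float32)); print(n,nm,len(p),np.median(p[:,2]).round(4),np.round(r[0],1),np.round(r[1],1),round(r[2],2),cv2.boxPoints(r).round(0).tolist())
    for nm,lo,hi in(("kettle",.145,.34),):
        p=plane_rect(w,I,lo,hi,any_,(.5,1,-.2,.3)); print("tall",len(p),np.nanmax(p[:,2]),p[:,:2].min(0),p[:,:2].max(0))
    m=(w[...,2]>.004)&(w[...,2]<.035)&(I[...,2]>I[...,0]+40)
    nn,l,s,ce=cv2.connectedComponentsWithStats(m.astype(np.uint8))
    for k in range(1,nn):
        if s[k,4]>60: q=w[l==k]; print("blue",ce[k].round(),np.nanmean(q,0).round(3),np.nanmax(q[:,2]).round(3))
E
```

```text
top board 4539 0.1345 [542.4  24.5] [240.3 423.7] 71.36 [[303.0, -22.0], [705.0, -157.0], [782.0, 71.0], [380.0, 206.0]]
top chest 3898 0.0694 [686.3  18.5] [314.6 413.3] 35.6 [[438.0, 95.0], [679.0, -241.0], [934.0, -58.0], [694.0, 278.0]]
tall 1473 0.33747565597791374 [ 0.57969732 -0.08597922] [0.76069167 0.06312284]
blue [297. 216.] [ 0.336 -0.175  0.012] 0.027
blue [174. 237.] [0.264 0.293 0.011] 0.024
blue [326. 239.] [ 0.249 -0.285  0.011] 0.026
scene board 4499 0.1345 [539.8  27.6] [240.5 420.9] 71.61 [[302.0, -20.0], [702.0, -153.0], [777.0, 75.0], [378.0, 208.0]]
scene chest 6992 0.0696 [684.5  19.6] [313.2 413.2] 35.6 [[437.0, 96.0], [677.0, -240.0], [932.0, -57.0], [692.0, 279.0]]
tall 2319 0.3333899924735412 [ 0.58184728 -0.07698423] [0.76038406 0.06208514]
blue [249. 131.] [ 0.244 -0.289  0.011] 0.023
blue [249. 160.] [ 0.331 -0.178  0.011] 0.024
blue [354. 237.] [0.257 0.289 0.011] 0.025
```

Measured so far, with the top and scene views agreeing to about 3 mm:
- **Pivot:** (0.645, -0.009), both from the board and from the chest.
- **Shelf:** x axis at -18.5°.
- **Chest:** x axis at +35.6°, a bit more than the text's range. The rectangle sizes match, so I'll check the chest front and knobs in a crop, which also serves as the close check of the choice.

```bash
python3 - <<'E'
import cv2
a=cv2.imread("pics/top0.png")[50:235,165:345]; b=cv2.imread("pics/scene0.png")[150:320,110:330]
cv2.imwrite("pics/crop.png",cv2.hconcat([cv2.resize(x,(400,400),interpolation=cv2.INTER_CUBIC) for x in(a,b)]))
E
```

```text
(no output)
```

View pics/crop.png

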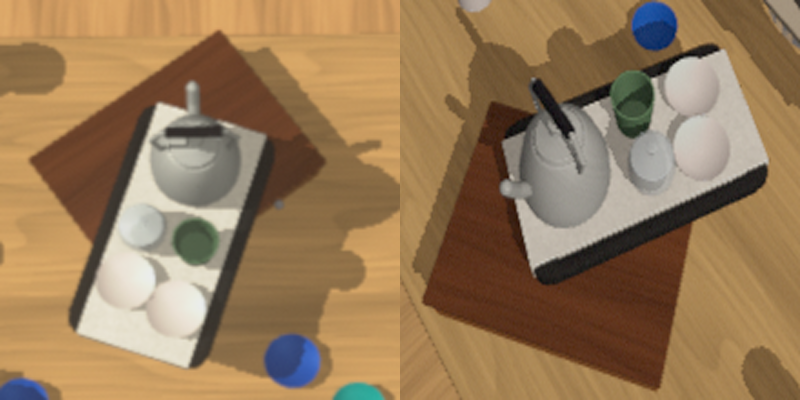

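Call:
{"op": "jog_arm", "data": {
  "plan": [
    [0, 0, 0, -15, -12, 0, -1],
    [0, 0, 0, -45, -35, 0, -1],
    [0, 0, 0, -80, -62, 0, -1],
    [0, 0, 0, -120, -93, 0, -1],
    [0, 0, 0, -160, -124, 0, -1],
    [0, 0, 0, -200, -155, 0, -1],
    [0, 0, 0, -240, -186, 0, -1],
    [0, 0, 0, -280, -217, 0, -1],
    [0, 0, 0, -315, -245, 0, -1],
    [0, 0, 0, -335, -260, 0, -1],
    [0, 0, 0, -343, -266, 0, -1],
    [0, 0, 0, -346, -269, 0, -1]
  ]
}}

```text
time: 1.3
ee_pos: [0.4438, 0.2223, 0.2223]
eef_rot: [0.167, 0.986, -0.0, -0.0]
ft_force: [-1.0, 0.6, 0.2]
width: 0.0027
grip_force: 0.0
```

The crop shows the white board with black guards carrying the kettle, bowl, cup and two white saucers. One chest knob is at (278,204) on the lower-right face, so the front points lower-right, as measured. Now I'll lower the finger beside the left guard.

Call:
{"op": "jog_arm", "data": {
  "plan": [
    [0, 0, 0, 0, 0, 12, -1],
    [0, 0, 0, 0, 0, 40, -1],
    [0, 0, 0, 0, 0, 75, -1],
    [0, 0, 0, 0, 0, 100, -1],
    [0, 0, 0, 0, 0, 110, -1],
    [0, 0, 0, 0, 0, 114, -1],
    [0, 0, 0, 0, 0, 114, -1]
  ]
}}

```text
time: 2.0
ee_pos: [0.4436, 0.2233, 0.1087]
eef_rot: [0.166, 0.986, 0.0, -0.0]
ft_force: [1.1, -0.9, 1.4]
width: 0.0006
grip_force: 0.0
```

```bash
cat >> h.py <<'E'
PIV=np.array([.6435,-.009]); CH=np.deg2rad(35.6)
def shelf_angle(c,prev):
    """x-axis heading of the shelf: fit the board's white+black top (height band), tail+end known size, by matching the rectangle around PIV"""
    from scipy.optimize import minimize_scalar
    w=cloud(c).reshape(-1,3); I=c["image"].reshape(-1,3).astype(int)
    w_=w[(w[:,2]>.124)&(w[:,2]<.146)]
    p=w_[:,:2]-PIV
    def cost(a):
        x=p@[np.cos(a),np.sin(a)];y=p@[-np.sin(a),np.cos(a)]
        near=(x>-.34)&(x<.12)&(abs(y)<.16)
        ins=(x>-.32)&(x<.10)&(abs(y)<.118)
        return -ins.sum()+ near.sum()*0
    A=prev+np.deg2rad(np.arange(-25,25,.25)); C=np.array([cost(a) for a in A])
    g=C<=C.min()+.004*abs(C.min()); 
    return np.average(A[g])
E
python3 - <<'E'
from h import *
from bench import camera,status
c=camera("top"); np.savez("pics/t1.npz",**c)
print(np.rad2deg(shelf_angle(c,-.32)), status.read_state()["ee_pos"],status.read_state()["ft_force"])
I=c["image"][:,:,::-1][120:260,150:300]; cv2.imwrite("pics/t1.png",cv2.resize(I,(600,560),interpolation=cv2.INTER_CUBIC))
for n in("top0","scene0"):
    print(n,np.rad2deg(shelf_angle(dict(np.load(f"pics/{n}.npz")),-.32)))
E
```

```text
-17.834649444186343 [0.44405623 0.22330563 0.10936011] [-0.3762843  -0.28346122  0.44290639]
top0 -18.459649444186343
scene0 -19.334649444186343
```

View pics/t1.png

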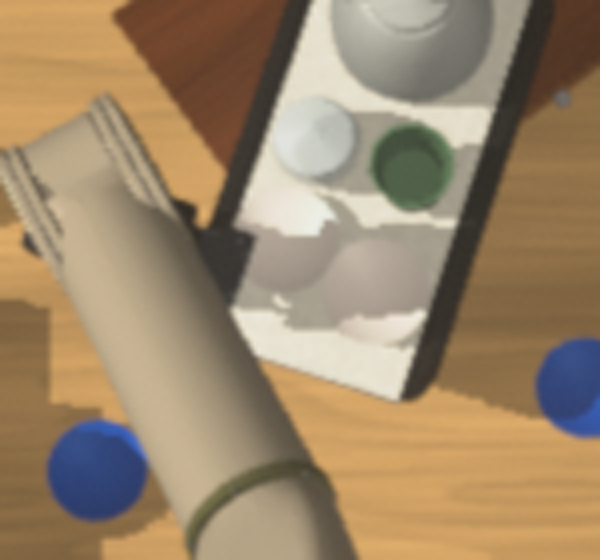

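The crop shows the gripper's body hiding the contact, at about (235,265), and overhanging the guard well above the saucers. So I'll push at a constant 20 mm/s. The rubber then releases the shelf at about twice that speed by itself, wherever contact begins.

Call:
{"op": "jog_arm", "data": {
  "plan": [
    [0, 0, 0, 0, -2, 0, -1],
    [0, 0, 0, 0, -4, 0, -1],
    [0, 0, 0, 0, -6, 0, -1],
    [0, 0, 0, 0, -8, 0, -1],
    [0, 0, 0, 0, -10, 0, -1],
    [0, 0, 0, 0, -12, 0, -1],
    [0, 0, 0, 0, -14, 0, -1],
    [0, 0, 0, 0, -16, 0, -1],
    [0, 0, 0, 0, -18, 0, -1],
    [0, 0, 0, 0, -20, 0, -1],
    [0, 0, 0, 0, -22, 0, -1],
    [0, 0, 0, 0, -24, 0, -1]
  ]
}}

```text
time: 3.25
ee_pos: [0.4358, 0.1998, 0.1086]
eef_rot: [0.167, 0.986, 0.0, -0.0]
ft_force: [0.4, 0.4, -0.5]
width: 0.0003
grip_force: 0.0
```

Call:
{"op": "jog_arm", "data": {
  "plan": [
    [0, 0, 0, 0, -2, 0, -1],
    [0, 0, 0, 0, -4, 0, -1],
    [0, 0, 0, 0, -6, 0, -1],
    [0, 0, 0, 0, -8, 0, -1],
    [0, 0, 0, 0, -10, 0, -1],
    [0, 0, 0, 0, -12, 0, -1],
    [0, 0, 0, 0, -14, 0, -1],
    [0, 0, 0, 0, -16, 0, -1],
    [0, 0, 0, 0, -18, 0, -1],
    [0, 0, 0, 0, -20, 0, -1]
  ]
}}

```text
time: 4.25
ee_pos: [0.4292, 0.1808, 0.1085]
eef_rot: [0.167, 0.986, 0.0, 0.0]
ft_force: [0.9, 0.5, 0.3]
width: 0.0005
grip_force: 0.0
```

```bash
cat >> h.py <<'E'
def ang2(c):
    "shelf heading from minAreaRect of the flat top, colour limited to white/black (not brown), plus size check"
    w=cloud(c);I=c["image"].astype(int); flat=(I.max(-1)-I.min(-1))<45
    p=plane_rect(w,I,.122,.146,flat); r=cv2.minAreaRect((p[:,:2]*1000).astype(np.float32))
    b=cv2.boxPoints(r);e=[b[1]-b[0],b[2]-b[1]];e=max(e,key=lambda v:v@v);a=np.rad2deg(np.arctan2(e[1],e[0]))
    return (a+90)%180-90, np.round(r[0]),np.round(r[1])
def look(names=("top","scene"),prev=0.):
    from bench import camera,status
    for n in names:
        s=status.read_state();c=camera(n); print(n,round(s["time"],2),"fit",round(float(np.rad2deg(shelf_angle(c,prev))),2),"rect",ang2(c),s["ee_pos"].round(4))
    return c
E
python3 -c "
from h import *
look(('scene','top'),-.2)"
```

```text
scene 4.25 fit -14.58 rect (np.float32(-13.823219), array([578.,   8.]), array([240., 336.])) [0.4292 0.1808 0.1085]
top 4.3 fit -12.71 rect (np.float32(-13.561493), array([539.,  16.]), array([240., 421.])) [0.4292 0.1805 0.1085]
```

Call:
{"op": "jog_arm", "data": {
  "plan": [
    [0, 0, 0, 0, -2, 0, -1],
    [0, 0, 0, 0, -4, 0, -1],
    [0, 0, 0, 0, -6, 0, -1],
    [0, 0, 0, 0, -7, 0, -1]
  ]
}}

```text
time: 4.75
ee_pos: [0.427, 0.1742, 0.1085]
eef_rot: [0.167, 0.986, 0.0, -0.0]
ft_force: [-0.0, 0.6, 0.5]
width: 0.0007
grip_force: 0.0
```

```bash
python3 -c "
from h import *
look(('top','scene'),-.2)"
```

```text
top 4.75 fit -8.83 rect (np.float32(-9.728439), array([537.,   9.]), array([240., 421.])) [0.427  0.1742 0.1085]
scene 4.8 fit -9.71 rect (np.float32(-9.166512), array([580.,   2.]), array([241., 330.])) [0.4269 0.1741 0.1085]
```

The shelf has released and turns at about 8.5°/s (0.148 rad/s), as predicted. Next I lift over the saucer end and cross to the right side.

Call:
{"op": "jog_arm", "data": {
  "plan": [
    [0, 0, 0, 0, 0, -10, -1],
    [0, 0, 0, 0, 0, -45, -1],
    [0, 0, 0, 0, 0, -90, -1],
    [0, 0, 0, 0, 0, -130, -1],
    [0, 0, 0, -7, -14, -150, -1],
    [0, 0, 0, -22, -43, -155, -1],
    [0, 0, 0, -40, -80, -155, -1],
    [0, 0, 0, -59, -118, -155, -1],
    [0, 0, 0, -79, -157, -155, -1],
    [0, 0, 0, -98, -196, -155, -1],
    [0, 0, 0, -114, -228, -155, -1],
    [0, 0, 0, -125, -250, -155, -1]
  ]
}}

```text
time: 6.05
ee_pos: [0.4628, -0.1056, 0.2645]
eef_rot: [0.168, 0.986, 0.0, 0.001]
ft_force: [0.5, 1.3, -0.1]
width: 0.0003
grip_force: 0.0
```

Call:
{"op": "jog_arm", "data": {
  "plan": [
    [0, 0, 0.07, -7, -14, 0, -1],
    [0, 0, 0.2, -20, -40, 0, -1],
    [0, 0, 0.34, -37, -74, 0, -1],
    [0, 0, 0.46, -54, -108, 0, -1],
    [0, 0, 0.55, -65, -130, 0, -1],
    [0, 0, 0.6, -69, -137, 20, -1],
    [0, 0, 0.614, -70, -138, 55, -1],
    [0, 0, 0.614, -70, -138, 95, -1],
    [0, 0, 0.614, -70, -138, 130, -1],
    [0, 0, 0.614, -70, -138, 148, -1],
    [0, 0, 0.614, -70, -138, 155, -1]
  ]
}}

```text
time: 7.15
ee_pos: [0.4829, -0.2555, 0.1072]
eef_rot: [0.457, 0.89, -0.0, -0.001]
ft_force: [-0.3, 0.3, 0.2]
width: 0.0006
grip_force: 0.0
```

```bash
python3 - <<'E'
from h import *
c=look(('scene','top'),.2)
cv2.imwrite("pics/t2.png",cv2.resize(c["image"][:,:,::-1][90:290,180:380],(600,600),interpolation=cv2.INTER_CUBIC))
E
```

```text
scene 7.15 fit 9.83 rect (np.float32(10.589661), array([536., -29.]), array([421., 241.])) [ 0.4829 -0.2555  0.1072]
top 7.2 fit 10.83 rect (np.float32(10.90081), array([538., -31.]), array([421., 240.])) [ 0.4831 -0.2557  0.1073]
```

View pics/t2.png

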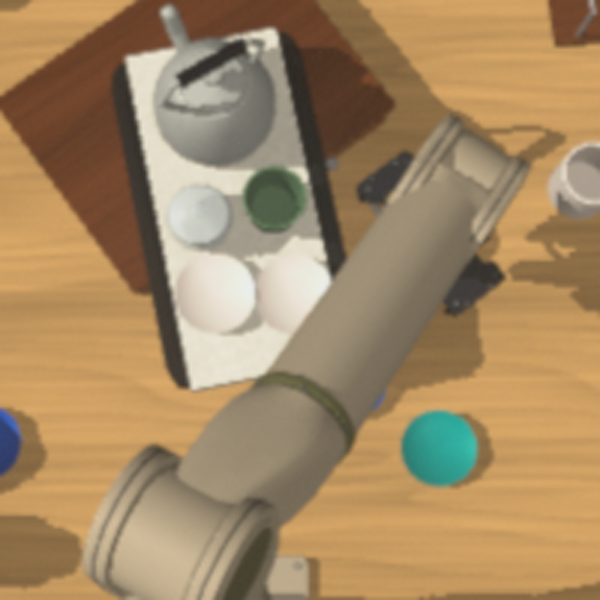

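The finger, under the wrist at about (430,230) in the crop, is ahead of the right guard at about the 31° line. The shelf is at 10.7° and still coasting. I'll wait a bit, then measure again before the catch.

Call:
{"op": "jog_arm", "data": {
  "plan": [
    [0, 0, 0, 0, 0, 0, -1],
    [0, 0, 0, 0, 0, 0, -1],
    [0, 0, 0, 0, 0, 0, -1],
    [0, 0, 0, 0, 0, 0, -1],
    [0, 0, 0, 0, 0, 0, -1],
    [0, 0, 0, 0, 0, 0, -1],
    [0, 0, 0, 0, 0, 0, -1],
    [0, 0, 0, 0, 0, 0, -1],
    [0, 0, 0, 0, 0, 0, -1],
    [0, 0, 0, 0, 0, 0, -1],
    [0, 0, 0, 0, 0, 0, -1],
    [0, 0, 0, 0, 0, 0, -1]
  ]
}}

```text
time: 8.45
ee_pos: [0.4837, -0.2561, 0.1085]
eef_rot: [0.457, 0.89, 0.0, -0.0]
ft_force: [-0.0, 0.6, 0.1]
width: 0.0005
grip_force: 0.0
```

```bash
python3 - <<'E'
from h import *
look(('scene','top'),.35)
from bench import status
s=status.read_state();print(s['eef_rot'],s['time'])
E
```

```text
scene 8.45 fit 20.43 rect (np.float32(21.139183), array([541., -47.]), array([421., 240.])) [ 0.4837 -0.2561  0.1085]
top 8.5 fit 21.18 rect (np.float32(21.192917), array([543., -50.]), array([419., 240.])) [ 0.4837 -0.2561  0.1085]
[ 4.56819946e-01  8.89559180e-01  3.79277289e-05 -2.62334767e-05] 8.55
```

Call:
{"op": "jog_arm", "data": {
  "plan": [
    [0, 0, 0, 0, 0, 0, -1],
    [0, 0, 0, 0, 0, 0, -1],
    [0, 0, 0, 0, 0, 0, -1],
    [0, 0, 0, 0, 0, 0, -1],
    [0, 0, 0, 0, 0, 0, -1],
    [0, 0, 0, 0, 0, 0, -1],
    [0, 0, 0, 0, 0, 0, -1],
    [0, 0, 0, 0, 0, 0, -1],
    [0, 0, 0, 0, 0, 0, -1],
    [0, 0, 0, -1.8, 0, 0, -1],
    [0, 0, 0, -3.6, 0, 0, -1],
    [0, 0, 0, -5.4, 0, 0, -1]
  ]
}}

```text
time: 9.75
ee_pos: [0.487, -0.2607, 0.1085]
eef_rot: [0.457, 0.89, 0.0, 0.0]
ft_force: [-0.1, 0.2, -0.3]
width: 0.0007
grip_force: 0.0
```

Call:
{"op": "jog_arm", "data": {
  "plan": [
    [0, 0, 0, -1.8, 0, 0, -1],
    [0, 0, 0, -3.6, 0, 0, -1],
    [0, 0, 0, -5.4, 0, 0, -1],
    [0, 0, 0, -7.2, 0, 0, -1],
    [0, 0, 0, -9, 0, 0, -1],
    [0, 0, 0, -10.8, 0, 0, -1],
    [0, 0, 0, -12.6, 0, 0, -1],
    [0, 0, 0, -14.4, 0, 0, -1],
    [0, 0, 0, -16.2, 0, 0, -1]
  ]
}}

```text
time: 10.65
ee_pos: [0.4963, -0.2738, 0.1085]
eef_rot: [0.457, 0.89, 0.0, -0.0]
ft_force: [-0.8, -0.2, -0.2]
width: 0.0003
grip_force: 0.0
```

```bash
python3 - <<'E'
from h import *
look(('scene','top'),.6)
E
```

```text
scene 10.65 fit 34.25 rect (np.float32(34.9916), array([554., -73.]), array([423., 243.])) [ 0.4963 -0.2738  0.1085]
top 10.7 fit 34.38 rect (np.float32(34.54451), array([574., -59.]), array([374., 240.])) [ 0.4964 -0.274   0.1085]
```

Call:
{"op": "jog_arm", "data": {
  "plan": [
    [0, 0, 0, -1.8, 0, 0, -1],
    [0, 0, 0, -3.6, 0, 0, -1],
    [0, 0, 0, -5, 0, 0, -1],
    [0, 0, 0, -6, 0, 0, -1]
  ]
}}

```text
time: 11.15
ee_pos: [0.4998, -0.2787, 0.1085]
eef_rot: [0.457, 0.89, 0.0, -0.0]
ft_force: [0.3, -0.8, -0.5]
width: 0.0005
grip_force: 0.0
```

```bash
python3 - <<'E'
from h import *
look(('scene','top'),.6)
E
```

```text
scene 11.15 fit 34.38 rect (np.float32(34.744507), array([553., -72.]), array([423., 240.])) [ 0.4998 -0.2787  0.1085]
top 11.2 fit 34.5 rect (np.float32(34.7246), array([576., -58.]), array([370., 241.])) [ 0.4998 -0.2788  0.1085]
```

The shelf is nearly at rest at 34.7°, against 35.6° for the chest. I'll clear the finger straight away from the guard, then watch.

Call:
{"op": "jog_arm", "data": {
  "plan": [
    [0, 0, 0, -5, 0, 0, -1],
    [0, 0, 0, -15, 0, 0, -1],
    [0, 0, 0, -28, 0, 0, -1],
    [0, 0, 0, -40, 0, 0, -1],
    [0, 0, 0, -46, 0, 0, -1],
    [0, 0, 0, -48, 0, 0, -1],
    [0, 0, 0, -48, 0, 0, -1],
    [0, 0, 0, -48, 0, 0, -1],
    [0, 0, 0, -48, 0, 0, -1],
    [0, 0, 0, -48, 0, 0, -1],
    [0, 0, 0, -48, 0, 0, -1],
    [0, 0, 0, -48, 0, 0, -1]
  ]
}}

```text
time: 12.45
ee_pos: [0.5278, -0.3174, 0.1086]
eef_rot: [0.457, 0.89, 0.0, 0.0]
ft_force: [-0.4, 0.9, 0.9]
width: 0.0006
grip_force: 0.0
```

```bash
python3 - <<'E'
from h import *
look(('scene','top'),.6)
E
```

```text
scene 12.45 fit 34.5 rect (np.float32(35.018112), array([553., -73.]), array([424., 240.])) [ 0.5278 -0.3174  0.1086]
top 12.5 fit 35.13 rect (np.float32(34.878273), array([586., -51.]), array([346., 240.])) [ 0.5278 -0.3174  0.1085]
```

Call:
{"op": "jog_arm", "data": {
  "plan": [
    [0, 0, 0, 0, 0, 0, -1],
    [0, 0, 0, 0, 0, 0, -1],
    [0, 0, 0, 0, 0, 0, -1],
    [0, 0, 0, 0, 0, 0, -1],
    [0, 0, 0, 0, 0, 0, -1],
    [0, 0, 0, 0, 0, 0, -1],
    [0, 0, 0, 0, 0, 0, -1],
    [0, 0, 0, 0, 0, 0, -1],
    [0, 0, 0, 0, 0, 0, -1],
    [0, 0, 0, 0, 0, 0, -1],
    [0, 0, 0, 0, 0, 0, -1],
    [0, 0, 0, 0, 0, 0, -1]
  ]
}}

```text
time: 13.75
ee_pos: [0.5277, -0.3176, 0.1085]
eef_rot: [0.457, 0.89, 0.0, -0.0]
ft_force: [0.5, 0.5, -0.5]
width: 0.0002
grip_force: 0.0
```

```bash
python3 - <<'E'
from h import *
c=look(('scene','top'),.6)
cv2.imwrite("pics/t3.png",cv2.resize(c["image"][:,:,::-1][50:270,160:400],(654,600),interpolation=cv2.INTER_CUBIC))
E
```

```text
scene 13.75 fit 34.75 rect (np.float32(35.01767), array([554., -73.]), array([423., 240.])) [ 0.5277 -0.3176  0.1085]
top 13.8 fit 35.13 rect (np.float32(35.13344), array([586., -52.]), array([345., 241.])) [ 0.5278 -0.3176  0.1085]
```

View pics/t3.png

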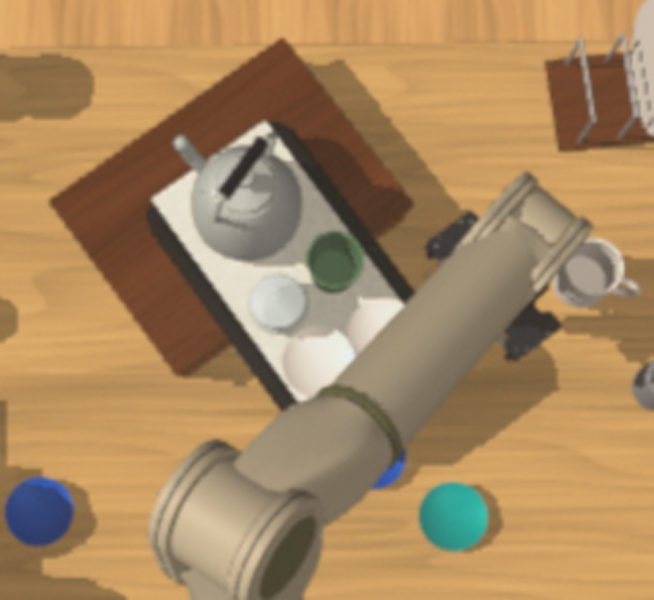

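The picture shows the board's edges parallel to the chest's sides. The kettle, bowl, cup and saucers are in place, and the gripper stands clear between the guard and the mug at (590,270). The angle has held at 35.0° over the last 1.3 s, so I'm handing the job in.

Call:
{"op": "jog_arm", "data": {
  "plan": [
    [0, 0, 0, 0, 0, 0, -1],
    [0, 0, 0, 0, 0, 0, -1],
    [0, 0, 0, 0, 0, 0, -1],
    [0, 0, 0, 0, 0, 0, -1],
    [0, 0, 0, 0, 0, 0, -1],
    [0, 0, 0, 0, 0, 0, -1],
    [0, 0, 0, 0, 0, 0, -1],
    [0, 0, 0, 0, 0, 0, -1],
    [0, 0, 0, 0, 0, 0, -1],
    [0, 0, 0, 0, 0, 0, -1],
    [0, 0, 0, 0, 0, 0, -1],
    [0, 0, 0, 0, 0, 0, -1]
  ]
}}

```text
time: 15.05
ee_pos: [0.5277, -0.3176, 0.1085]
eef_rot: [0.457, 0.89, 0.0, -0.0]
ft_force: [0.3, -0.0, -0.5]
width: 0.0003
grip_force: 0.0
```

```bash
python3 - <<'E'
from h import *
from bench import order
look(('scene','top'),.6)
print(order.close_job())
E
```

```text
scene 15.05 fit 34.63 rect (np.float32(35.412384), array([554., -73.]), array([423., 240.])) [ 0.5277 -0.3176  0.1085]
top 15.1 fit 35.38 rect (np.float32(35.05133), array([586., -51.]), array([346., 241.])) [ 0.5277 -0.3175  0.1085]
the job is handed in; nothing more can be done
None
```

The shelf now stands still on its own, within about 1° of square to the chest by the camera measurements, with the tea things in place and the robot clear; I handed it in at about 15 s.

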